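# Refit the bag sealer's guide roller and hold its sprung cover at the index arm

### The job

Put the bag sealer back in order: with its cover still shut, thread the wide white guide roller and then the small steel collar fully home on the sealer's upright pin and let go of them. Then lift the sprung cover by its bar handle until it is level with the index arm beside it (same angle, within about 5 degrees), and finish while still holding it there, so that the heating bar can be inspected. Leave the index arm as it is set and do not disturb the other things on the table.

Things in the scene. Friction and masses are not known exactly. Their poses are not given: they have to be found in the camera images.
- sealer: bench bag sealer, grey steel, fixed. Origin on the table surface; x to its back (away from the robot at yaw 0), y to its left, z up; yaw within 0.3 rad. Open-topped housing (x -70 to 90, y 0 to 170 mm), rim 82 mm high, closed by the cover. On its right a base plate 12 mm thick (x -60 to 30, y -142 to 2 mm) carries the upright guide pin
- pin_seat (a point): foot of the pin's axis, on the top of the base plate (12 mm above the table), at (-20, -95, 12) mm in the sealer's frame. The steel pin is 15 mm in diameter and stands 60 mm above this point, its top 8 mm tapering to 8 mm
- roller: white plastic guide roller, a plain ring: outside 52 mm, hole 21 mm, 30 mm high, about 90 g, standing on the table on its flat side. Origin: centre of its underside, z along the hole. Home, its underside rests on the base plate
- collar: small steel collar, a plain ring: outside 34 mm, hole 21 mm, 16 mm high, about 50 g, lying flat. Origin: centre of its underside, z along the hole. Home, it rests on top of the roller, its underside 30 mm above the pin's foot. Roller and collar lie on opposite sides of the sealer, which one where differs
- cover: aluminium cover, 155 mm front to back, 166 mm wide, 6 mm thick, hinged at the back of the housing, starts shut. Origin mid-width on the hinge axis, at (85, 85, 85) mm in the sealer's frame; axes parallel to the sealer's when shut. Opens by turning about its +y axis, front rising: the tilt of its z axis is the opening angle (0 shut, stop at 1.15 rad). A spring pulls it shut whenever let go
- cover_grip (a point): centre of the cover's handle, a round dark steel bar 12 mm in diameter, 90 mm clear between its legs, along the cover's y, 45 mm above its top face; at (-140, 0, 51) mm in the cover's frame, near the front edge. Lifting takes about 4 N here at first, 6 to 11 N straight up at the index angle. The gripper may stay upright while the bar turns between its fingers
- index_arm: index arm marking the angle: steel flat bar 155 mm long, 6 mm wide, 12 mm high, a small dark tab at its tip, pivoted on the cover's hinge axis 21 mm left of the cover's edge. Set at 0.42 to 0.75 rad, held by friction. Origin on the hinge axis; axes as the cover's: the cover is level with it when their x axes are parallel; tip at x = -155 mm
- index_tip (a point): middle of the index arm's tip, at (-155, 0, 3) mm in the index arm's frame
- marker: marker pen lying on the table, 130 mm long, 15 mm thick; leave alone. Origin: centre of its underside
- screwdriver: screwdriver lying on the table, 140 mm long; leave alone. Origin: centre of its underside
- scissors: scissors lying on the table, 165 mm long, 8 mm thick; leave alone. Origin: centre of its underside
- sprayer: spray bottle, 72 mm wide, 187 mm tall; leave alone. Origin: centre of its underside
- jar: capped jar, 72 mm wide, 100 mm tall; leave alone. Origin: centre of its underside
- cup: steel cup, 72 mm wide, 80 mm tall; leave alone. Origin: centre of its underside
- wood_block: wooden block 90 x 60 x 40 mm; leave alone. Origin: centre of its underside
Things that resemble listed ones, but are neither listed nor needed, are in the scene too. Of the things like the roller, leave any that is green, pink or turquoise; of the rest the larger one is meant.

How it is judged:
By the outcome, as a careful person would: the job done as asked, in the order asked, and still so for the second after the job is handed in, while the arm keeps its last pose, push and grip.
It also fails if it takes over 72 s, if anything falls off the work surface, if the arm or the gripper's body presses on something with over 40 N, if the wrist force passes 120 N, or if a joint passes its speed limit or range.

### The arm

A 7-joint arm with a two-finger parallel gripper is mounted at the origin on the work surface. World frame = base frame: x ahead of the robot, y to its left, z up, the work surface at z = 0. Lengths are in m, angles in degrees, forces in N, time in s.
With the tool pointing down it reaches from about 0.425 to 0.825 m from the base axis. Payload 3.6 kg.
Tool frame: the origin (TCP) lies on the centre line of the jaws, within the pads' length; the fingertips stand 25 mm ahead of it and the grasp point (between the pads) lies 6 mm ahead of it; z points along the fingers, y is the line along which they close (so a half turn about z gives the same grasp; the last joint's range is limited). The gripper opens to 93 mm and grips with 3 to 60 N. Pads are 15 mm wide; open, the fingers measure 128 mm over their backs; the gripper's body (75 mm by 188 mm) begins 65 mm behind the grasp point.
Start: joints at [-74.57, 35.231, -0.722, 81.555, 0.464, 63.22, -2.315], TCP at [0.189, 0.622, 0.214] pointing down, gripper open.
Joint ranges: [-178.69, 178.69], [-17.37, 117.87], [-77.05, 75.6], [15.02, 138.74], [-78.02, 258.01], [0.78, 113.62], [-162.83, 162.83]. Speed limits (degrees/s): [159.86, 159.86, 180, 180, 180, 180, 180].

### API

Orientations are given as a 3x3 rotation matrix whose columns are the frame's x, y, z axes.
In Python, from rig import robot gives the robot as it stands.
- The arm moves only by the tool carry_out, never from a script. Its argument "targets" is a list of rows, each an object with "offset": the shift along the world's x, y, z each as a share of 0.25 m, from -1 to 1, a list of three; "angular": the turn, a rotation vector about the world's x, y, z each as a share of 0.5 rad, from -1 to 1, a list of three; "grip": the opening, from -1 (shut) to 1 (fully open). In form: [{"offset": [tx, ty, tz], "angular": [wx, wy, wz], "grip": grip}, ...]. A call has 1 to 20 rows; each row is the pose to reach, as a shift and turn from the pose commanded when the call began; what a row does not reach only later rows make up. A row lasts 1/8 s, in which the tool goes at most 62.5 mm and 10.7 degrees, less where a joint would pass 70% of its speed; a pose out of reach is approached as far as the arm can. A call with a number of a shift or a turn outside -1 to 1 is refused whole. A call with a gripper value outside its range is refused whole. The fingers move at their own pace and stop on an object; the grip force is fixed at half the most. Time passes only in rows, so rows that repeat a pose let the fingers close. It gives the time, the measured TCP pose, the force, the opening and the grip force at its end, in the units of the state.
- robot.state(): the state, without advancing time (a new reading comes with each control period).
- robot.snapshot(name): name is "scene" or "top" or "wrist"; returns a dict with "image" (384x512x3 uint8, red, green, blue), "depth" (384x512 float32, m along the optical axis (not along the pixel's ray), 0 where there is no reading), "fovy" (degrees; the focal length in pixels is half the picture's height over the tangent of half this angle, whatever the lens; pixels are square), "cx", "cy" (the principal point, pixels), "origin" and "attitude" of the camera in the world. Camera axes: x right, y down, z forward; pixel columns grow to the right and rows downward; lengths in m; the calibration is good to about 2 mm. A picture is of the moment at which its call begins.
- robot.sign_off(): hands the job in; it is judged then, once.
The state is a dict: "time_s": time; "joints": joint angles; "dq": joint speeds; "joint_torque": joint torques, N m; "ee_pos": TCP position; "ee_rot": TCP orientation; "wrist_force": force on the tool from outside, world axes, zero at the start; "torque": the same for the moment, N m; "gripper_width": opening from 0.0 (shut) to 1.0 (fully open); "grip_force": force on a finger pad.
Only numpy, scipy, OpenCV 4.12 (cv2) and the standard library are available. Lean on these libraries where they do the work, as an engineer would, in place of code of your own. Each camera call takes 0.05 s, during which the arm holds its last target. There are 200 camera calls.

## Working session

There is one attempt and no reset: what is moved stays moved. The work goes in short steps, Python scripts to look and compute and a tool call to move; the robot and the scene stay as the last step left them, time stands still between calls to the robot, and variables do not carry over. Pictures are saved under pics/ and viewed, at most 10 in all, crops included, and the job is handed in when it is done.

Besides the shell and the picture viewer there is one more tool, called after ">>>" in YAML: its name, and indented under it one key for each argument. carry_out: Moves the arm, as the interface text tells. Its arguments: {"type":"object","properties":{"targets":{"type":"array","items":{"type":"object","properties":{"offset":{"type":"array","items":{"type":"number","minimum":-1,"maximum":1}},"angular":{"type":"array","items":{"type":"number","minimum":-1,"maximum":1}},"grip":{"type":"number"}}}}},"required":["targets"]}

```bash
mkdir -p pics; cat > h.py <<'E'
import numpy as np, cv2
from rig import robot
def snap(n,f):
    s=robot.snapshot(n); cv2.imwrite(f'pics/{f}.png',cv2.cvtColor(s['image'],cv2.COLOR_RGB2BGR)); np.savez(f'pics/{f}.npz',**s); return s
def cloud(s):
    d=np.array(s['depth']); h,w=d.shape; f=h/2/np.tan(np.radians(float(s['fovy']))/2)
    u,v=np.meshgrid(np.arange(w),np.arange(h))
    p=np.stack([(u-s['cx'])/f*d,(v-s['cy'])/f*d,d],-1)
    P=p@np.array(s['attitude']).T+np.array(s['origin']); P[d==0]=np.nan; return P
E
python3 - <<'E'
from h import *
a=snap('scene','s0');b=snap('top','t0')
for n,s in(('s',a),('t',b)): print(n,s['fovy'],s['origin'],s['attitude'])
cv2.imwrite('pics/st0.png',cv2.resize(np.vstack([cv2.imread('pics/s0.png'),cv2.imread('pics/t0.png')])[:, :],(400*1,600)))
print(robot.state())
E
```

```text
s 54.10306469822784 [ 1.33406618 -0.41430549  0.70452135] [[ 0.49213649  0.4751321  -0.72941837]
 [ 0.8704446  -0.27947178  0.40524279]
 [-0.01130799 -0.83435305 -0.55111444]]
t 49.854091475794995 [ 0.34827956 -0.00973207  1.38391639] [[-0.00272432 -0.98562565  0.16892207]
 [-0.99982596  0.00580235  0.01773067]
 [-0.01845595 -0.16884436 -0.98546992]]
{'time_s': 0.1, 'joints': array([-74.57138807,  35.28334061,  -0.72292827,  81.63019245,
         0.46573187,  63.21718398,  -2.31367975]), 'dq': array([-0.02001989, -0.10558681,  0.02445837, -0.16622081, -0.01081591,
        0.02179777,  0.0504255 ]), 'joint_torque': array([ 7.91966850e-04, -4.60038722e+01,  2.09861803e-01, -1.66245264e+01,
       -6.11329917e-02,  1.68650493e-02,  1.33074814e-04]), 'ee_pos': array([0.18925841, 0.62110839, 0.21301244]), 'ee_rot': array([[-9.56603530e-01,  2.91392047e-01, -6.01635477e-04],
       [ 2.91392663e-01,  9.56601119e-01, -2.14811963e-03],
       [-5.04198050e-05, -2.23021099e-03, -9.99997512e-01]]), 'wrist_force': array([ 0.46010082, -0.46867448, -0.53755411]), 'torque': array([ 0.03040863, -0.0369943 ,  0.01385454]), 'grip_force': 0.0, 'gripper_width': 0.9994471834152131}
```

View pics/s0.png

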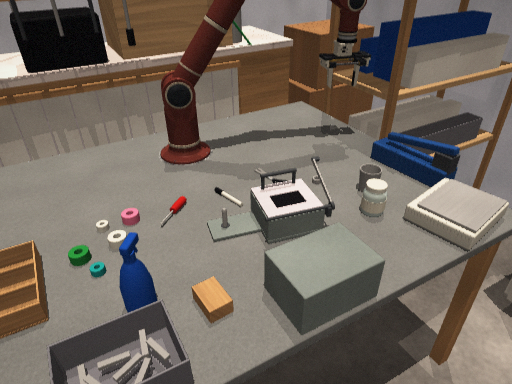

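View pics/t0.png

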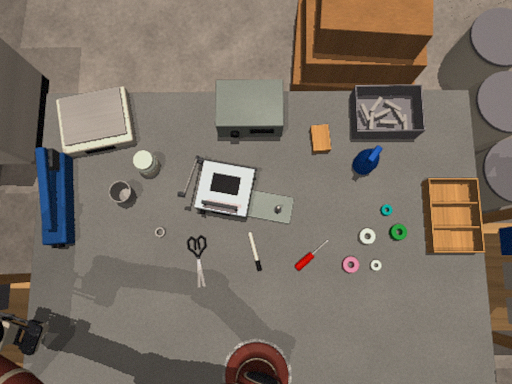

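The top view shows the large white roller at (367,236), a smaller white decoy at (376,266), the collar at (160,232), the pin at (278,209), and the cover handle near (220,210) with the index arm around (190,175).

```bash
python3 - <<'E'
from h import *
s=dict(np.load('pics/t0.npz'));P=cloud(s)
def blob(u,v,r,lo,hi):
    Q=P[v-r:v+r+1,u-r:u+r+1].reshape(-1,3);Q=Q[(Q[:,2]>lo)&(Q[:,2]<hi)]
    print((u,v),len(Q),'min',Q.min(0).round(4),'max',Q.max(0).round(4),'mid',((Q.min(0)+Q.max(0))/2).round(4),'med',np.median(Q,0).round(4))
blob(367,236,13,.015,.05);blob(376,266,9,.01,.05);blob(160,232,9,.008,.05);blob(278,208,12,.03,.1)
# handle
blob(220,208,30,.12,.16)
# base plate
Q=P[190:225,235:300].reshape(-1,3);m=(Q[:,2]>.007)&(Q[:,2]<.018);print(cv2.minAreaRect((Q[m][:,:2]*1000).astype(np.float32)))
# cover top
Q=P[150:225,185:262].reshape(-1,3);m=(Q[:,2]>.08)&(Q[:,2]<.096);print(cv2.minAreaRect((Q[m][:,:2]*1000).astype(np.float32)),np.median(Q[m][:,2]))
for n in('s0','t0'):
    im=cv2.imread(f'pics/{n}.png')
    c=im[140:250,195:345] if n=='s0' else im[145:230,165:300]
    cv2.imwrite(f'pics/c_{n}.png',cv2.resize(c,None,fx=4 if n=='s0' else 4,fy=4,interpolation=cv2.INTER_CUBIC))
E
```

```text
(367, 236) 187 min [ 0.4101 -0.3829  0.015 ] max [ 0.4586 -0.3318  0.0376] mid [ 0.4343 -0.3574  0.0263] med [ 0.4332 -0.357   0.0292]
(376, 266) 84 min [ 0.3269 -0.4001  0.0102] max [ 0.3557 -0.3658  0.0255] mid [ 0.3413 -0.3829  0.0179] med [ 0.3397 -0.3821  0.0199]
(160, 232) 62 min [0.4361 0.3068 0.0082] max [0.4733 0.3494 0.0231] mid [0.4547 0.3281 0.0156] med [0.4528 0.3232 0.016 ]
(278, 208) 23 min [ 0.5177 -0.0735  0.03  ] max [ 0.5303 -0.0611  0.0755] mid [ 0.524  -0.0673  0.0527] med [ 0.5225 -0.0665  0.0684]
(220, 208) 145 min [0.5089 0.061  0.1259] max [0.6084 0.2057 0.147 ] mid [0.5586 0.1333 0.1365] med [0.5241 0.1157 0.141 ]
((534.103271484375, -39.0408935546875), (201.1002655029297, 112.22100067138672), 89.6036376953125)
((590.1937255859375, 114.2921142578125), (200.16502380371094, 165.53228759765625), 77.20348358154297) 0.09123410189527037
```

View pics/c_s0.png

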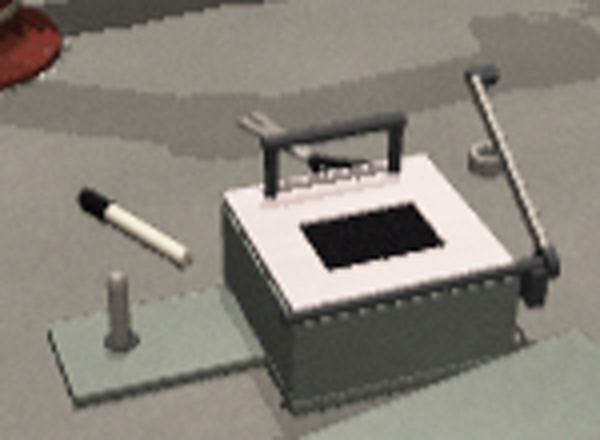

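The scene crop shows the cover shut, the index arm raised at its left, and the pin standing clear on the base plate. I'm setting out toward the roller, going around the base.

>>> carry_out:
  targets:
    - {"offset": [1, -0.8, 0.32], "angular": [0, 0, -0.63], "grip": 1}
    - {"offset": [1, -0.8, 0.32], "angular": [0, 0, -0.63], "grip": 1}
    - {"offset": [1, -0.8, 0.32], "angular": [0, 0, -0.63], "grip": 1}
    - {"offset": [1, -0.8, 0.32], "angular": [0, 0, -0.63], "grip": 1}
    - {"offset": [1, -0.8, 0.32], "angular": [0, 0, -0.63], "grip": 1}
    - {"offset": [1, -0.8, 0.32], "angular": [0, 0, -0.63], "grip": 1}
    - {"offset": [1, -0.8, 0.32], "angular": [0, 0, -0.63], "grip": 1}

```text
time_s: 0.98
ee_pos: [0.44, 0.421, 0.2938]
ee_rot: [[-0.818, 0.576, -0.001], [0.576, 0.818, -0.0], [0.0, -0.0, -1.0]]
wrist_force: [-0.5, 0.0, -0.2]
gripper_width: 1.001
grip_force: 0.0
```

>>> carry_out:
  targets:
    - {"offset": [0.4, -1, 0], "angular": [0, 0, 0], "grip": 1}
    - {"offset": [0.4, -1, 0], "angular": [0, 0, 0], "grip": 1}
    - {"offset": [0.4, -1, 0], "angular": [0, 0, 0], "grip": 1}
    - {"offset": [0.4, -1, 0], "angular": [0, 0, 0], "grip": 1}
    - {"offset": [0.4, -1, 0], "angular": [0, 0, 0], "grip": 1}
    - {"offset": [0.4, -1, 0], "angular": [0, 0, 0], "grip": 1}

```text
time_s: 1.72
ee_pos: [0.5387, 0.1732, 0.2934]
ee_rot: [[-0.82, 0.573, -0.002], [0.573, 0.82, 0.001], [0.002, -0.0, -1.0]]
wrist_force: [0.0, 0.2, 0.4]
gripper_width: 0.999
grip_force: 0.0
```

>>> carry_out:
  targets:
    - {"offset": [0, -1, 0], "angular": [0, 0, 0], "grip": 1}
    - {"offset": [0, -1, 0], "angular": [0, 0, 0], "grip": 1}
    - {"offset": [0, -1, 0], "angular": [0, 0, 0], "grip": 1}
    - {"offset": [0, -1, 0], "angular": [0, 0, 0], "grip": 1}
    - {"offset": [0, -1, 0], "angular": [0, 0, 0], "grip": 1}

```text
time_s: 2.35
ee_pos: [0.5391, -0.0808, 0.2939]
ee_rot: [[-0.816, 0.578, -0.0], [0.578, 0.816, -0.002], [-0.001, -0.001, -1.0]]
wrist_force: [-0.3, 0.5, -0.6]
gripper_width: 0.997
grip_force: 0.0
```

>>> carry_out:
  targets:
    - {"offset": [-0.42, -1, 0], "angular": [0, 0, 0], "grip": 0.4}
    - {"offset": [-0.42, -1, 0], "angular": [0, 0, 0], "grip": 0.4}
    - {"offset": [-0.42, -1, 0], "angular": [0, 0, 0], "grip": 0.4}
    - {"offset": [-0.42, -1, 0], "angular": [0, 0, 0], "grip": 0.4}
    - {"offset": [-0.42, -1, 0], "angular": [0, 0, 0], "grip": 0.4}
    - {"offset": [-0.42, -1, 0], "angular": [0, 0, 0], "grip": 0.4}

```text
time_s: 3.1
ee_pos: [0.4361, -0.326, 0.2936]
ee_rot: [[-0.821, 0.571, 0.0], [0.571, 0.821, 0.002], [0.001, 0.002, -1.0]]
wrist_force: [0.1, 0.8, -0.5]
gripper_width: 0.699
grip_force: 0.0
```

>>> carry_out:
  targets:
    - {"offset": [0, -0.11, -0.5], "angular": [0, 0, 0], "grip": 0.4}
    - {"offset": [0, -0.11, -0.5], "angular": [0, 0, 0], "grip": 0.4}
    - {"offset": [0, -0.11, -0.5], "angular": [0, 0, 0], "grip": 0.4}
    - {"offset": [0, -0.11, -0.5], "angular": [0, 0, 0], "grip": 0.4}

```text
time_s: 3.6
ee_pos: [0.4372, -0.3538, 0.1705]
ee_rot: [[-0.822, 0.57, 0.003], [0.57, 0.822, 0.0], [-0.002, 0.002, -1.0]]
wrist_force: [-0.0, -0.6, 0.5]
gripper_width: 0.702
grip_force: 0.0
```

```bash
python3 - <<'E'
from h import *
s=snap('wrist','w1');P=cloud(s);st=robot.state();print(st['ee_pos'],s['origin'],st['joints'])
Z=P[...,2];im=np.array(s['image']).astype(int)
m=(Z>.024)&(Z<.036)&(im.min(-1)>90)
n,l,S,C=cv2.connectedComponentsWithStats(m.astype(np.uint8))
for i in range(1,n):
    if S[i,4]>150:
        Q=P[l==i];c,r=cv2.minEnclosingCircle((Q[:,:2]*1000).astype(np.float32));print(C[i],S[i,4],c,r,np.median(Q[:,2]))
E
```

```text
[ 0.43728014 -0.35471765  0.17142833] [ 0.38180286 -0.31521134  0.3409014 ] [ 27.12744757  30.57608386  15.0193878  100.0327849   -9.96292336
  50.44276205 101.68736141]
[240.49526627  82.33431953] 1690 (343.6661682128906, -304.3398742675781) 25.865785598754883 0.02972073181823348
[246.64053672 185.4470339 ] 1416 (434.5677490234375, -361.6867980957031) 25.892181396484375 0.029666343403973006
```

View pics/w1.png

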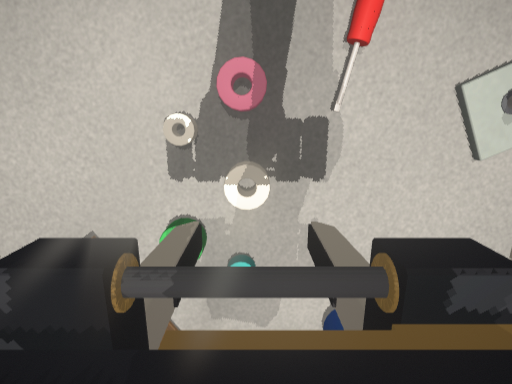

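The wrist view shows the white roller at (247,187), which maps to about (0.4345, -0.361). The fingers are clear of the green ring. Descending to grasp.

>>> carry_out:
  targets:
    - {"offset": [0, -0.018, -0.2], "grip": 0.4, "angular": [0, 0, 0]}
    - {"offset": [0, -0.018, -0.4], "grip": 0.4, "angular": [0, 0, 0]}
    - {"offset": [0, -0.018, -0.5], "grip": 0.4, "angular": [0, 0, 0]}
    - {"offset": [0, -0.018, -0.55], "grip": 0.4, "angular": [0, 0, 0]}
    - {"offset": [0, -0.018, -0.55], "grip": 0.4, "angular": [0, 0, 0]}
    - {"offset": [0, -0.018, -0.55], "grip": -1, "angular": [0, 0, 0]}
    - {"offset": [0, -0.018, -0.55], "grip": -1, "angular": [0, 0, 0]}
    - {"offset": [0, -0.018, -0.55], "grip": -1, "angular": [0, 0, 0]}
    - {"offset": [0, -0.018, -0.55], "grip": -1, "angular": [0, 0, 0]}
    - {"offset": [0, -0.018, -0.55], "grip": -1, "angular": [0, 0, 0]}

```text
time_s: 4.9
ee_pos: [0.4344, -0.3603, 0.0316]
ee_rot: [[-0.819, 0.574, -0.0], [0.574, 0.819, -0.0], [0.0, -0.0, -1.0]]
wrist_force: [0.3, -0.6, -0.4]
gripper_width: 0.212
grip_force: 0.0
```

>>> carry_out:
  targets:
    - {"offset": [0, 0, 0.2], "grip": -1, "angular": [0, 0, 0]}
    - {"offset": [0, 0, 0.45], "grip": -1, "angular": [0, 0, 0]}
    - {"offset": [0, 0, 0.45], "grip": -1, "angular": [0, 0, 0]}

```text
time_s: 5.28
ee_pos: [0.437, -0.363, 0.149]
ee_rot: [[-0.819, 0.574, 0.009], [0.574, 0.819, -0.007], [-0.011, -0.001, -1.0]]
wrist_force: [0.9, 1.1, -0.8]
gripper_width: -0.001
grip_force: 0.0
```

The gripper closed empty, so I'll look again.

```bash
cat > roll.py <<'E'
from h import *
def roll(name):
    s=snap('wrist',name);P=cloud(s);st=robot.state();print(st['ee_pos'])
    Z=P[...,2];im=np.array(s['image']).astype(int)
    m=(Z>.02)&(Z<.04)
    n,l,S,C=cv2.connectedComponentsWithStats(m.astype(np.uint8))
    for i in range(1,n):
        if S[i,4]>150:
            Q=P[l==i];c,r=cv2.minEnclosingCircle((Q[:,:2]*1000).astype(np.float32));print(C[i],S[i,4],c,r,np.median(Q[:,2]),im[l==i].mean(0))
E
python3 -c "
from roll import *
roll('w2')"
```

```text
[ 0.43547447 -0.36123934  0.14619212]
[381.28301887  12.03396226] 530 (370.554443359375, -173.2576904296875) 14.577958106994629 0.023209422548313097 [238.05283019  70.1754717   64.4245283 ]
[248.21859181  72.2945237 ] 2173 (343.8105773925781, -304.59075927734375) 25.876609802246094 0.02959885173677429 [207.6369075  123.52554073 141.46939715]
[253.72059701 183.96119403] 1675 (434.5467834472656, -361.7327880859375) 25.89557456970215 0.029611306976027263 [208.33014925 201.64537313 188.98865672]
[184.15865385 230.97355769] 416 (438.1983642578125, -456.69647216796875) 21.916696548461914 0.029209882412328636 [ 85.14903846 181.09375     99.69230769]
[ 84.66366366 256.31231231] 333 (396.112060546875, -560.6392822265625) 15.798587799072266 0.029275453959826725 [138.06306306 110.7957958   87.41441441]
[482.33125 325.4    ] 640 (743.5219116210938, -229.7672119140625) 30.72330665588379 0.030248303028761553 [139.809375 108.84375   76.24375 ]
```

View pics/w2.png

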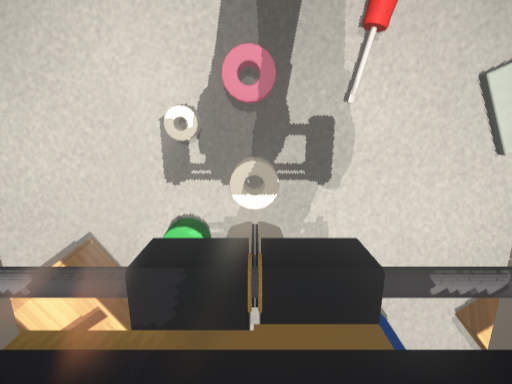

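The roller at (255,184) hasn't moved, while the fingertips show at about (255,240). I'll check where the fingertip should project, and the base position in the top view.

```bash
python3 - <<'E'
from h import *
st=robot.state();R=st['ee_rot'];p=st['ee_pos']
s=dict(np.load('pics/w2.npz'));f=192/np.tan(np.radians(s['fovy'])/2)
print({k:s[k] for k in('fovy','cx','cy','origin','attitude')})
for a in(0,.025,.146):
    q=(p+R[:,2]*a-s['origin'])@s['attitude'];print(a,q,q[:2]/q[2]*f+[s['cx'],s['cy']])
P=cloud(s)
for v in(215,225,232,238,245,255,270):print(v,P[v,250:258:3].round(3).tolist())
t=dict(np.load('pics/t0.npz'));T=cloud(t)
for (u,v) in [(258,345),(226,375),(290,375)]:print(T[v,u])
s2=dict(np.load('pics/s0.npz'));A=cloud(s2);Q=A[225:245,105:128].reshape(-1,3);Q=Q[(Q[:,2]>.024)&(Q[:,2]<.04)];print('scene roller',Q.mean(0),Q.min(0),Q.max(0))
E
```

```text
{'fovy': array(67.22030677), 'cx': array(254.43601277), 'cy': array(194.98558093), 'origin': array([ 0.38073051, -0.32286934,  0.3187394 ]), 'attitude': array([[ 5.73953863e-01,  7.91570684e-01,  2.09744642e-01],
       [ 8.18887289e-01, -5.54570941e-01, -1.47900912e-01],
       [-7.55742437e-04,  2.56645521e-01, -9.66505306e-01]])}
0 [1.30197932e-04 2.03291109e-02 1.83925070e-01] [254.64050125 226.91442091]
0.025 [1.43228197e-04 1.40346421e-02 2.08119687e-01] [254.63481491 214.46580122]
0.146 [ 2.06294679e-04 -1.64305868e-02  3.25221634e-01] [254.61925024 180.39141322]
215 [[0.466, -0.389, 0.001], [0.469, -0.387, -0.001], [0.471, -0.384, -0.0]]
225 [[0.428, -0.36, 0.161], [0.431, -0.359, 0.156], [0.431, -0.357, 0.157]]
232 [[0.429, -0.359, 0.171], [0.43, -0.359, 0.169], [0.431, -0.357, 0.168]]
238 [[0.428, -0.359, 0.18], [0.43, -0.359, 0.177], [0.431, -0.358, 0.176]]
245 [[0.428, -0.359, 0.189], [0.431, -0.359, 0.185], [0.431, -0.357, 0.186]]
255 [[0.408, -0.343, 0.251], [0.43, -0.359, 0.197], [0.431, -0.357, 0.197]]
270 [[0.409, -0.344, 0.255], [0.411, -0.345, 0.253], [0.412, -0.344, 0.252]]
[ 0.09136466 -0.00302012  0.01348188]
[0.00126172 0.09778441 0.01192122]
[-0.00153423 -0.10345783 -0.0006852 ]
scene roller [ 0.43775727 -0.36357656  0.02974288] [ 0.41006546 -0.38843639  0.02407493] [ 0.4607999  -0.33757354  0.03368257]
```

```bash
python3 - <<'E'
from h import *
for n,tz in(('w1',.1714),('w2',.1462)):
    P=cloud(dict(np.load(f'pics/{n}.npz')));Q=P[200:260,150:360].reshape(-1,3);Q=Q[(Q[:,2]>.08)&(np.linalg.norm(Q[:,:2]-[.4355,-.361],axis=1)<.08)]
    i=np.argsort(Q[:,2])[:12];print(n,tz,Q[i].round(4).tolist())
E
python3 -c "
import cv2;i=cv2.imread('pics/w2.png')[195:275,205:305];cv2.imwrite('pics/c2.png',cv2.resize(i,None,fx=6,fy=6,interpolation=cv2.INTER_NEAREST))"
```

```text
w1 0.1714 [[0.4623, -0.3308, 0.1738], [0.451, -0.3215, 0.1739], [0.4134, -0.3766, 0.174], [0.4506, -0.322, 0.174], [0.4628, -0.3311, 0.1741], [0.4511, -0.3232, 0.1746], [0.4121, -0.377, 0.1746], [0.4522, -0.3238, 0.1747], [0.4148, -0.3775, 0.1747], [0.4516, -0.3178, 0.1748], [0.4251, -0.3846, 0.1748], [0.4107, -0.3766, 0.1748]]
w2 0.1462 [[0.4308, -0.3592, 0.1525], [0.4273, -0.3619, 0.1526], [0.4331, -0.3533, 0.1531], [0.4316, -0.3575, 0.1532], [0.4322, -0.3542, 0.1536], [0.4332, -0.3527, 0.1537], [0.4287, -0.3592, 0.1537], [0.4277, -0.3607, 0.1537], [0.4325, -0.3537, 0.1537], [0.4315, -0.3552, 0.1538], [0.4283, -0.3597, 0.1538], [0.4273, -0.3611, 0.1539]]
```

View pics/c2.png

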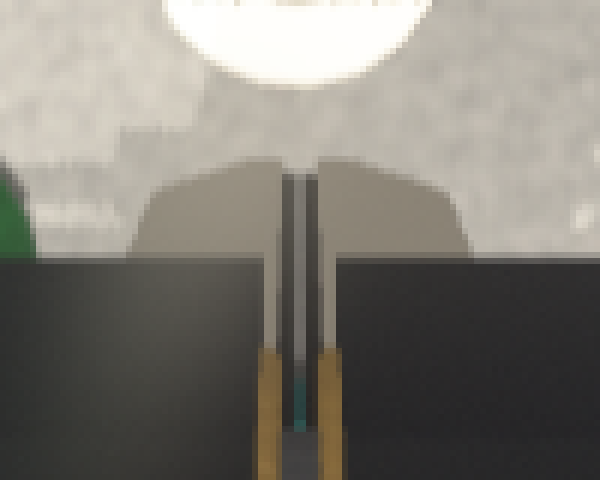

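The crop shows the fingertips ending level with the reported TCP, about 28 mm higher than the stated tool geometry. That means the fingers closed just above the roller. I'll go correspondingly lower, which is safe because the tips must have been above z=0.03 before.

>>> carry_out:
  targets:
    - {"offset": [0, 0, -0.2], "grip": 0.4, "angular": [0, 0, 0]}
    - {"offset": [0, 0, -0.2], "grip": 0.4, "angular": [0, 0, 0]}
    - {"offset": [0, 0, -0.3], "grip": 0.4, "angular": [0, 0, 0]}
    - {"offset": [0, 0, -0.35], "grip": 0.4, "angular": [0, 0, 0]}
    - {"offset": [0, 0, -0.4], "grip": 0.4, "angular": [0, 0, 0]}
    - {"offset": [0, 0, -0.4], "grip": 0.4, "angular": [0, 0, 0]}
    - {"offset": [0, 0, -0.4], "grip": 0.4, "angular": [0, 0, 0]}
    - {"offset": [0, 0, -0.4], "grip": 0.4, "angular": [0, 0, 0]}
    - {"offset": [0, 0, -0.45], "grip": 0.4, "angular": [0, 0, 0]}
    - {"offset": [0, 0, -0.5], "grip": 0.4, "angular": [0, 0, 0]}
    - {"offset": [0, 0, -0.53], "grip": 0.4, "angular": [0, 0, 0]}
    - {"offset": [0, 0, -0.555], "grip": 0.4, "angular": [0, 0, 0]}
    - {"offset": [0, 0, -0.555], "grip": 0.4, "angular": [0, 0, 0]}

```text
time_s: 6.95
ee_pos: [0.4341, -0.3601, 0.0047]
ee_rot: [[-0.819, 0.574, -0.001], [0.574, 0.819, 0.001], [0.001, 0.0, -1.0]]
wrist_force: [0.6, 0.3, 0.2]
gripper_width: 0.699
grip_force: 0.0
```

>>> carry_out:
  targets:
    - {"offset": [0, 0, 0], "grip": -1, "angular": [0, 0, 0]}
    - {"offset": [0, 0, 0], "grip": -1, "angular": [0, 0, 0]}
    - {"offset": [0, 0, 0], "grip": -1, "angular": [0, 0, 0]}
    - {"offset": [0, 0, 0], "grip": -1, "angular": [0, 0, 0]}
    - {"offset": [0, 0, 0], "grip": -1, "angular": [0, 0, 0]}

```text
time_s: 7.58
ee_pos: [0.4346, -0.3606, 0.0056]
ee_rot: [[-0.819, 0.574, 0.001], [0.574, 0.819, -0.001], [-0.001, -0.0, -1.0]]
wrist_force: [0.1, -0.2, 1.1]
gripper_width: 0.551
grip_force: 30.0
```

Gripped at 51 mm. Lifting and moving to where the wrist camera can see the pin.

>>> carry_out:
  targets:
    - {"offset": [0, 0, 0.2], "grip": -1, "angular": [0, 0, 0]}
    - {"offset": [0, 0, 0.4], "grip": -1, "angular": [0, 0, 0]}
    - {"offset": [0, 0, 0.6], "grip": -1, "angular": [0, 0, 0]}
    - {"offset": [0.1, 0.2, 0.6], "grip": -1, "angular": [0, 0, 0]}
    - {"offset": [0.22, 0.4, 0.6], "grip": -1, "angular": [0, 0, 0]}
    - {"offset": [0.35, 0.6, 0.6], "grip": -1, "angular": [0, 0, 0]}
    - {"offset": [0.5, 0.8, 0.6], "grip": -1, "angular": [0, 0, 0]}
    - {"offset": [0.62, 1, 0.6], "grip": -1, "angular": [0, 0, 0]}
    - {"offset": [0.62, 1, 0.6], "grip": -1, "angular": [0, 0, 0]}
    - {"offset": [0.62, 1, 0.6], "grip": -1, "angular": [0, 0, 0]}

```text
time_s: 8.82
ee_pos: [0.5885, -0.1105, 0.1547]
ee_rot: [[-0.819, 0.573, -0.002], [0.573, 0.819, -0.001], [0.001, -0.002, -1.0]]
wrist_force: [-0.7, -0.7, -1.2]
gripper_width: 0.548
grip_force: 30.0
```

```bash
python3 - <<'E'
from h import *
s=snap('wrist','w3');P=cloud(s);st=robot.state();print(st['ee_pos'],st['gripper_width'])
D=np.linalg.norm(P[...,:2]-[.5235,-.067],axis=-1)
for lo,hi in((.02,.064),(.064,.08)):
    m=(D<.03)&(P[...,2]>lo)&(P[...,2]<hi);Q=P[m];v,u=np.where(m)
    print(len(Q),Q.min(0),Q.max(0),np.median(Q,0),u.min(),u.max(),v.min(),v.max())
    z=np.round(Q[:,2],2)
    for k in np.unique(z):
        q=Q[z==k];print(k,len(q),q.mean(0).round(4),((q.max(0)+q.min(0))/2).round(4),np.ptp(q,0).round(4))
# held roller
Q=P[(np.linalg.norm(P[...,:2]-st['ee_pos'][:2],axis=-1)<.03)&(P[...,2]>.1)&(P[...,2]<.2)];print('held',len(Q),Q.min(0),Q.max(0))
E
```

```text
[ 0.588278   -0.11176121  0.15493814] 0.5517393468235687
14 [ 0.51767992 -0.07875468  0.02516078] [ 0.53219349 -0.06505273  0.06392422] [ 0.53035315 -0.07171586  0.06290058] 241 257 105 122
0.03 2 [ 0.531  -0.0723  0.0252] [ 0.531  -0.0723  0.0252] [0.0009 0.008  0.0002]
0.04 1 [ 0.5322 -0.0724  0.0402] [ 0.5322 -0.0724  0.0402] [0. 0. 0.]
0.06 11 [ 0.5261 -0.0724  0.0625] [ 0.5249 -0.0719  0.0596] [0.0144 0.0137 0.0086]
221 [ 0.51794728 -0.07843443  0.06404342] [ 0.53185553 -0.06436302  0.07368133] [ 0.52513489 -0.07149527  0.06953635] 241 257 105 121
0.06 20 [ 0.525  -0.0703  0.0645] [ 0.5249 -0.0714  0.0645] [0.0139 0.0141 0.0009]
0.07 201 [ 0.525  -0.0716  0.0695] [ 0.525  -0.0713  0.0694] [0.0133 0.0133 0.0086]
held 6100 [ 0.563534   -0.13576056  0.1494796 ] [ 0.61079198 -0.0833607   0.19997186]
```

View pics/w3.png

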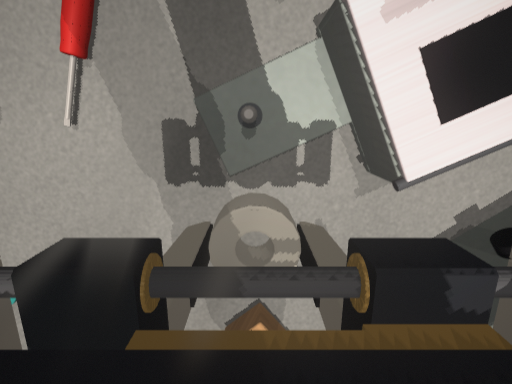

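The wrist view shows the pin at (249,114) and the roller held level. Moving over the pin and lowering slowly.

>>> carry_out:
  targets:
    - {"offset": [-0.15, 0.08, 0], "grip": -1, "angular": [0, 0, 0]}
    - {"offset": [-0.257, 0.16, 0], "grip": -1, "angular": [0, 0, 0]}
    - {"offset": [-0.257, 0.16, -0.15], "grip": -1, "angular": [0, 0, 0]}
    - {"offset": [-0.257, 0.16, -0.27], "grip": -1, "angular": [0, 0, 0]}
    - {"offset": [-0.257, 0.16, -0.27], "grip": -1, "angular": [0, 0, 0]}
    - {"offset": [-0.257, 0.16, -0.3], "grip": -1, "angular": [0, 0, 0]}
    - {"offset": [-0.257, 0.16, -0.33], "grip": -1, "angular": [0, 0, 0]}
    - {"offset": [-0.257, 0.16, -0.36], "grip": -1, "angular": [0, 0, 0]}
    - {"offset": [-0.257, 0.16, -0.39], "grip": -1, "angular": [0, 0, 0]}
    - {"offset": [-0.257, 0.16, -0.39], "grip": -1, "angular": [0, 0, 0]}

```text
time_s: 10.12
ee_pos: [0.5247, -0.0701, 0.0571]
ee_rot: [[-0.819, 0.573, -0.001], [0.573, 0.819, 0.0], [0.001, -0.001, -1.0]]
wrist_force: [0.8, 0.3, -0.5]
gripper_width: 0.552
grip_force: 30.0
```

Threaded 20 mm with no force. Continuing to home, then releasing.

>>> carry_out:
  targets:
    - {"offset": [0, 0, -0.04], "grip": -1, "angular": [0, 0, 0]}
    - {"offset": [0, 0, -0.08], "grip": -1, "angular": [0, 0, 0]}
    - {"offset": [0, 0, -0.12], "grip": -1, "angular": [0, 0, 0]}
    - {"offset": [0, 0, -0.145], "grip": -1, "angular": [0, 0, 0]}
    - {"offset": [0, 0, -0.155], "grip": -1, "angular": [0, 0, 0]}
    - {"offset": [0, 0, -0.155], "grip": -1, "angular": [0, 0, 0]}

```text
time_s: 10.88
ee_pos: [0.5252, -0.0703, 0.0189]
ee_rot: [[-0.819, 0.574, -0.0], [0.574, 0.819, -0.0], [0.0, -0.0, -1.0]]
wrist_force: [-0.1, 0.7, -0.6]
gripper_width: 0.548
grip_force: 30.0
```

>>> carry_out:
  targets:
    - {"offset": [0, 0, 0], "grip": 0.5, "angular": [0, 0, 0]}
    - {"offset": [0, 0, 0], "grip": 0.5, "angular": [0, 0, 0]}
    - {"offset": [0, 0, 0], "grip": 0.5, "angular": [0, 0, 0]}
    - {"offset": [0, 0, 0], "grip": 0.5, "angular": [0, 0, 0]}
    - {"offset": [0, 0, 0.2], "grip": 0.5, "angular": [0, 0, 0]}
    - {"offset": [0, 0, 0.4], "grip": 0.5, "angular": [0, 0, 0]}
    - {"offset": [0, 0, 0.6], "grip": 0.5, "angular": [0, 0, 0]}
    - {"offset": [0, 0, 0.8], "grip": 0.5, "angular": [0, 0, 0]}
    - {"offset": [0, 0, 1], "grip": 0.5, "angular": [0, 0, 0]}
    - {"offset": [0, 0, 1], "grip": 0.5, "angular": [0, 0, 0]}

```text
time_s: 12.12
ee_pos: [0.5275, -0.071, 0.2732]
ee_rot: [[-0.819, 0.574, 0.009], [0.574, 0.819, -0.001], [-0.008, 0.005, -1.0]]
wrist_force: [-0.3, 0.4, -0.3]
gripper_width: 0.752
grip_force: 0.0
```

```bash
python3 - <<'E'
from h import *
t=snap('top','t1');T=cloud(t);st=robot.state();print(st['ee_pos'],st['ee_rot'].round(3).tolist(),st['joints'])
s=snap('scene','s1');A=cloud(s)
D=np.linalg.norm(A[...,:2]-[.525,-.07],axis=-1);Q=A[(D<.03)&(A[...,2]>.036)&(A[...,2]<.05)];print('roller top z',len(Q),np.median(Q[:,2]),Q.min(0),Q.max(0))
# handle & yaw using initial images (both)
for n in('t0','s0'):
    P=cloud(dict(np.load(f'pics/{n}.npz')))
    Q=P[(P[...,2]>.128)&(P[...,2]<.15)&(P[...,0]>.48)&(P[...,0]<.57)&(P[...,1]>.04)&(P[...,1]<.19)]
    if len(Q)>5:
        c,(w,h),a=cv2.minAreaRect((Q[:,:2]*1000).astype(np.float32));print(n,'handle',len(Q),c,w,h,a,Q[:,2].max())
        vx,vy,x0,y0=cv2.fitLine((Q[:,:2]*1000).astype(np.float32),cv2.DIST_HUBER,0,.01,.01).ravel();print('yaw',np.degrees(np.arctan2(-vx,vy)))
        yaw=np.arctan2(-vx,vy)
        if vy<0: yaw=np.arctan2(vx,-vy)
        R=np.array([[np.cos(yaw),-np.sin(yaw)],[np.sin(yaw),np.cos(yaw)]])
        g=np.array(c)/1000; o=g-R@np.array([-.055,.085]);print('origin',o,'pin',o+R@np.array([-.02,-.095]))
        L=np.c_[(P[...,:2].reshape(-1,2)-o)@R,P[...,2].ravel()]
        m=(L[:,1]>.180)&(L[:,1]<.200)&(L[:,2]>.1)&(L[:,2]<.25)&(L[:,0]>-.09)&(L[:,0]<.07);q=L[m];print(len(q),q.min(0),q.max(0))
        vx,vz,_,_=cv2.fitLine(q[:,[0,2]].astype(np.float32),cv2.DIST_HUBER,0,.001,.001).ravel();print('index',np.degrees(np.arctan(-vz/vx)))
E
```

```text
[ 0.52584912 -0.07040197  0.27063514] [[-0.819, 0.573, 0.004], [0.573, 0.819, -0.0], [-0.003, 0.002, -1.0]] [-7.90379529 22.00397951 19.04162136 97.02330484 -7.99112194 62.08152347
 68.58036811]
roller top z 155 0.042151175122486784 [ 0.50154711 -0.0977504   0.03600543] [ 0.55386068 -0.04650372  0.04850827]
t0 handle 143 (523.9698486328125, 114.14431762695312) 109.89828491210938 12.223794937133789 79.5138931274414 0.1470438932363658
yaw -11.053436
origin [0.56165296 0.02017632] pin [ 0.52381016 -0.06922683]
108 [-0.05506191  0.18892266  0.10110344] [0.06894689 0.19972213 0.17625975]
index 30.064804
s0 handle 155 (525.6193237304688, 110.66720581054688) 113.59093475341797 15.396749496459961 80.86383056640625 0.14492523629368004
yaw -10.434355
origin [0.56431554 0.01711186] pin [ 0.52744093 -0.07269495]
160 [-0.05519923  0.18597434  0.10100539] [0.06982394 0.19924393 0.17277649]
index 30.175852
```

The roller is home (top at 42 mm) and the index arm reads about 30°. Now the collar.

>>> carry_out:
  targets:
    - {"offset": [0, 0.25, 0], "grip": 0.2, "angular": [0, 0, 0]}
    - {"offset": [0, 0.5, 0], "grip": 0.2, "angular": [0, 0, 0]}
    - {"offset": [0, 0.75, 0], "grip": 0.2, "angular": [0, 0, 0]}
    - {"offset": [0, 1, 0], "grip": 0.2, "angular": [0, 0, 0]}

```text
time_s: 12.72
ee_pos: [0.5238, 0.1813, 0.2669]
ee_rot: [[-0.819, 0.574, -0.004], [0.574, 0.819, -0.002], [0.002, -0.004, -1.0]]
wrist_force: [1.4, -0.7, -1.6]
gripper_width: 0.599
grip_force: 0.0
```

>>> carry_out:
  targets:
    - {"offset": [-0.13, 0.25, 0], "grip": 0.2, "angular": [0, 0, 0]}
    - {"offset": [-0.28, 0.5, 0], "grip": 0.2, "angular": [0, 0, 0]}
    - {"offset": [-0.28, 0.56, -0.2], "grip": 0.2, "angular": [0, 0, 0]}
    - {"offset": [-0.28, 0.56, -0.4], "grip": 0.2, "angular": [0, 0, 0]}
    - {"offset": [-0.28, 0.56, -0.4], "grip": 0.2, "angular": [0, 0, 0]}
    - {"offset": [-0.28, 0.56, -0.4], "grip": 0.2, "angular": [0, 0, 0]}

```text
time_s: 13.48
ee_pos: [0.4561, 0.3193, 0.1697]
ee_rot: [[-0.818, 0.575, 0.001], [0.575, 0.818, -0.0], [-0.001, 0.0, -1.0]]
wrist_force: [0.5, 0.0, 0.9]
gripper_width: 0.599
grip_force: 0.0
```

```bash
python3 - <<'E'
from h import *
s=snap('wrist','w4');P=cloud(s);st=robot.state();print(st['ee_pos'],st['gripper_width'],st['joints'].round(1))
Z=P[...,2];m=(Z>.010)&(Z<.022)
n,l,S,C=cv2.connectedComponentsWithStats(m.astype(np.uint8))
for i in range(1,n):
    if S[i,4]>100:
        Q=P[l==i];c,r=cv2.minEnclosingCircle((Q[:,:2]*1000).astype(np.float32));print(C[i],S[i,4],c,r,np.median(Q[:,2]))
Q=P[200:260].reshape(-1,3);Q=Q[(Q[:,2]>.08)&(np.linalg.norm(Q[:,:2]-st['ee_pos'][:2],axis=1)<.08)];print(np.sort(Q[:,2])[:10])
E
```

```text
[0.45669274 0.31955503 0.17054723] 0.5982938902699996 [-45.5  30.   12.7 100.9  -8.2  49.8  25.7]
[495.1734375  26.671875 ] 640 (469.3325500488281, 610.975830078125) 38.06005096435547 0.015538590268871721
[252.86682243 177.04205607] 428 (450.9176940917969, 321.2981872558594) 16.778505325317383 0.015373118919151468
[380.84946237 196.15591398] 186 (568.8363037109375, 435.493408203125) 27.848262786865234 0.01645845163802523
[413.72727273 216.26223776] 286 (589.1238403320312, 445.50811767578125) 23.259321212768555 0.016869154017609078
[224.3649635  313.00729927] 137 (576.0336303710938, 188.8776092529297) 30.35724639892578 0.015992405919455277
[0.17252347 0.1730851  0.17333959 0.17356743 0.17359105 0.17380414
 0.17381194 0.17391732 0.17392401 0.17403125]
```

The collar is at (253,177) in the image, which maps to (0.451, 0.3215). Descending to grasp.

>>> carry_out:
  targets:
    - {"offset": [-0.016, 0.006, -0.2], "grip": 0.2, "angular": [0, 0, 0]}
    - {"offset": [-0.016, 0.006, -0.4], "grip": 0.2, "angular": [0, 0, 0]}
    - {"offset": [-0.016, 0.006, -0.52], "grip": 0.2, "angular": [0, 0, 0]}
    - {"offset": [-0.016, 0.006, -0.6], "grip": 0.2, "angular": [0, 0, 0]}
    - {"offset": [-0.016, 0.006, -0.64], "grip": 0.2, "angular": [0, 0, 0]}
    - {"offset": [-0.016, 0.006, -0.655], "grip": 0.2, "angular": [0, 0, 0]}
    - {"offset": [-0.016, 0.006, -0.655], "grip": 0.2, "angular": [0, 0, 0]}

```text
time_s: 14.4
ee_pos: [0.452, 0.3216, 0.0062]
ee_rot: [[-0.819, 0.574, 0.002], [0.574, 0.819, 0.001], [-0.001, 0.002, -1.0]]
wrist_force: [0.2, 0.8, -0.4]
gripper_width: 0.602
grip_force: 0.0
```

>>> carry_out:
  targets:
    - {"offset": [0, 0, 0], "grip": -1, "angular": [0, 0, 0]}
    - {"offset": [0, 0, 0], "grip": -1, "angular": [0, 0, 0]}
    - {"offset": [0, 0, 0], "grip": -1, "angular": [0, 0, 0]}
    - {"offset": [0, 0, 0], "grip": -1, "angular": [0, 0, 0]}
    - {"offset": [0, 0, 0], "grip": -1, "angular": [0, 0, 0]}

```text
time_s: 15.02
ee_pos: [0.4514, 0.3214, 0.0057]
ee_rot: [[-0.819, 0.573, 0.0], [0.573, 0.819, 0.0], [-0.0, 0.0, -1.0]]
wrist_force: [-0.0, -0.7, 4.2]
gripper_width: 0.355
grip_force: 30.0
```

Collar gripped at 33 mm. Carrying it to the pin.

>>> carry_out:
  targets:
    - {"offset": [0, 0, 0.2], "grip": -1, "angular": [0, 0, 0]}
    - {"offset": [0, 0, 0.45], "grip": -1, "angular": [0, 0, 0]}
    - {"offset": [0, 0, 0.7], "grip": -1, "angular": [0, 0, 0]}
    - {"offset": [0, 0, 0.95], "grip": -1, "angular": [0, 0, 0]}
    - {"offset": [0.15, -0.2, 0.95], "grip": -1, "angular": [0, 0, 0]}
    - {"offset": [0.3, -0.4, 0.95], "grip": -1, "angular": [0, 0, 0]}
    - {"offset": [0.3, -0.6, 0.95], "grip": -1, "angular": [0, 0, 0]}
    - {"offset": [0.3, -0.8, 0.95], "grip": -1, "angular": [0, 0, 0]}
    - {"offset": [0.3, -1, 0.95], "grip": -1, "angular": [0, 0, 0]}

```text
time_s: 16.15
ee_pos: [0.5257, 0.0695, 0.2422]
ee_rot: [[-0.819, 0.574, -0.001], [0.574, 0.819, -0.0], [0.001, -0.001, -1.0]]
wrist_force: [0.2, -0.0, 0.2]
gripper_width: 0.352
grip_force: 30.0
```

>>> carry_out:
  targets:
    - {"offset": [0, -0.2, 0], "grip": -1, "angular": [0, 0, 0]}
    - {"offset": [0, -0.4, 0], "grip": -1, "angular": [0, 0, 0]}
    - {"offset": [-0.003, -0.568, 0], "grip": -1, "angular": [0, 0, 0]}
    - {"offset": [-0.003, -0.568, -0.15], "grip": -1, "angular": [0, 0, 0]}
    - {"offset": [-0.003, -0.568, -0.35], "grip": -1, "angular": [0, 0, 0]}
    - {"offset": [-0.003, -0.568, -0.5], "grip": -1, "angular": [0, 0, 0]}
    - {"offset": [-0.003, -0.568, -0.58], "grip": -1, "angular": [0, 0, 0]}
    - {"offset": [-0.003, -0.568, -0.6], "grip": -1, "angular": [0, 0, 0]}
    - {"offset": [-0.003, -0.568, -0.6], "grip": -1, "angular": [0, 0, 0]}

```text
time_s: 17.27
ee_pos: [0.5256, -0.0708, 0.0929]
ee_rot: [[-0.819, 0.574, -0.0], [0.574, 0.819, -0.0], [-0.0, -0.0, -1.0]]
wrist_force: [0.8, -0.1, 0.3]
gripper_width: 0.352
grip_force: 30.0
```

>>> carry_out:
  targets:
    - {"offset": [0, 0, -0.03], "grip": -1, "angular": [0, 0, 0]}
    - {"offset": [0, 0, -0.06], "grip": -1, "angular": [0, 0, 0]}
    - {"offset": [0, 0, -0.09], "grip": -1, "angular": [0, 0, 0]}
    - {"offset": [0, 0, -0.12], "grip": -1, "angular": [0, 0, 0]}
    - {"offset": [0, 0, -0.12], "grip": -1, "angular": [0, 0, 0]}

```text
time_s: 17.9
ee_pos: [0.5249, -0.0707, 0.062]
ee_rot: [[-0.819, 0.574, -0.002], [0.574, 0.819, 0.0], [0.001, -0.001, -1.0]]
wrist_force: [-0.1, 1.4, -0.2]
gripper_width: 0.349
grip_force: 30.0
```

>>> carry_out:
  targets:
    - {"offset": [0, 0, -0.02], "grip": -1, "angular": [0, 0, 0]}
    - {"offset": [0, 0, -0.04], "grip": -1, "angular": [0, 0, 0]}
    - {"offset": [0, 0, -0.055], "grip": -1, "angular": [0, 0, 0]}
    - {"offset": [0, 0, -0.055], "grip": -1, "angular": [0, 0, 0]}

```text
time_s: 18.4
ee_pos: [0.5252, -0.0707, 0.0487]
ee_rot: [[-0.819, 0.574, -0.001], [0.574, 0.819, 0.0], [0.001, -0.0, -1.0]]
wrist_force: [-0.6, 0.2, -0.3]
gripper_width: 0.353
grip_force: 30.0
```

>>> carry_out:
  targets:
    - {"offset": [0, 0, 0], "grip": 0.1, "angular": [0, 0, 0]}
    - {"offset": [0, 0, 0], "grip": 0.1, "angular": [0, 0, 0]}
    - {"offset": [0, 0, 0], "grip": 0.1, "angular": [0, 0, 0]}
    - {"offset": [0, 0, 0.2], "grip": 0.1, "angular": [0, 0, 0]}
    - {"offset": [0, 0, 0.45], "grip": 0.1, "angular": [0, 0, 0]}
    - {"offset": [0, 0, 0.7], "grip": 0.1, "angular": [0, 0, -0.3]}
    - {"offset": [0, 0, 0.85], "grip": 0.1, "angular": [0, 0, -0.7]}
    - {"offset": [0, 0, 0.85], "grip": 0.1, "angular": [0, 0, -1]}
    - {"offset": [0, 0, 0.85], "grip": 0.1, "angular": [0, 0, -1]}

```text
time_s: 19.52
ee_pos: [0.5253, -0.0705, 0.2618]
ee_rot: [[-0.446, 0.895, 0.0], [0.895, 0.446, 0.0], [-0.0, 0.0, -1.0]]
wrist_force: [0.3, -0.1, -0.3]
gripper_width: 0.551
grip_force: 0.0
```

>>> carry_out:
  targets:
    - {"offset": [0, 0, 0], "grip": 0.1, "angular": [0, 0, -0.35]}
    - {"offset": [0, 0.2, 0], "grip": 0.1, "angular": [0, 0, -0.7]}
    - {"offset": [0, 0.4, 0], "grip": 0.1, "angular": [0, 0, -1]}
    - {"offset": [0, 0.6, 0], "grip": 0.1, "angular": [0, 0, -1]}
    - {"offset": [0, 0.6, 0], "grip": 0.1, "angular": [0, 0, -1]}
    - {"offset": [0, 0.6, 0], "grip": 0.1, "angular": [0, 0, -1]}

```text
time_s: 20.27
ee_pos: [0.525, 0.0784, 0.261]
ee_rot: [[0.039, 0.999, -0.001], [0.999, -0.039, -0.001], [-0.001, -0.001, -1.0]]
wrist_force: [-0.1, -0.6, -0.9]
gripper_width: 0.554
grip_force: 0.0
```

```bash
python3 - <<'E'
from h import *
s=snap('scene','s2');A=cloud(s)
D=np.linalg.norm(A[...,:2]-[.527,-.072],axis=-1);Q=A[(D<.019)&(A[...,2]>.05)&(A[...,2]<.066)];print('collar top z',len(Q),np.median(Q[:,2]),Q.min(0),Q.max(0))
s=snap('wrist','w5');P=cloud(s);st=robot.state();print(st['ee_pos'],st['ee_rot'].round(3).tolist(),st['joints'].round(1))
for n,P in(('w',P),('s',A)):
    D=np.linalg.norm(P[...,:2]-[.525,.112],axis=-1)
    Q=P[(P[...,2]>.133)&(P[...,2]<.15)&(D<.06)]
    if len(Q)>5:
        c,(w,h),a=cv2.minAreaRect((Q[:,:2]*1000).astype(np.float32));vx,vy,x0,y0=cv2.fitLine((Q[:,:2]*1000).astype(np.float32),cv2.DIST_HUBER,0,.01,.01).ravel();print(n,len(Q),c,w,h,a,Q[:,2].max(),np.degrees(np.arctan(-vx/vy)))
E
python3 -c "
import cv2,numpy as np;i=cv2.imread('pics/s2.png')[140:250,195:345];j=cv2.imread('pics/w5.png');cv2.imwrite('pics/c5.png',np.hstack([cv2.resize(i,None,fx=2.6,fy=2.6,interpolation=cv2.INTER_CUBIC),cv2.resize(j,(381,286))]))"
```

```text
collar top z 79 0.057892715679738194 [ 0.51171524 -0.08834346  0.05002997] [ 0.54417288 -0.05691803  0.06553596]
[0.52529895 0.07716712 0.26141189] [[0.042, 0.999, -0.001], [0.999, -0.042, -0.001], [-0.001, -0.0, -1.0]] [-33.2  24.5  33.3  97.9 -14.8  62.2   2.4]
w 1304 (524.4788818359375, 112.26927185058594) 111.70516204833984 11.992874145507812 79.19886016845703 0.14375654238974872 -10.7884245
s 140 (524.0767822265625, 109.57820129394531) 110.96705627441406 14.791971206665039 79.2203369140625 0.1446336226463949 -10.804311
```

View pics/c5.png

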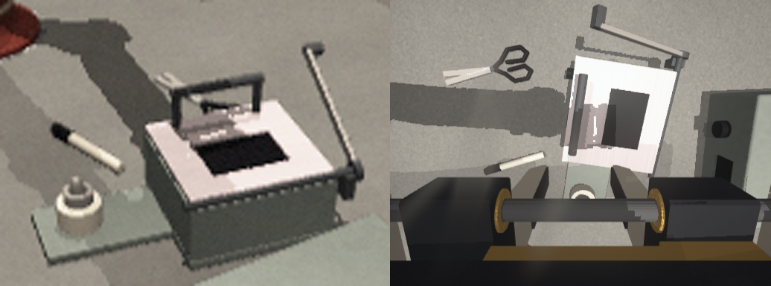

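The crop shows the roller and collar seated on the pin, with the collar top at 58 mm, and the gripper over the sealer next to the bar handle. Lining up on the bar and closing.

>>> carry_out:
  targets:
    - {"offset": [-0.003, 0.136, 0], "grip": 0.1, "angular": [0, 0, -0.29]}
    - {"offset": [-0.003, 0.136, -0.15], "grip": 0.1, "angular": [0, 0, -0.29]}
    - {"offset": [-0.003, 0.136, -0.35], "grip": 0.1, "angular": [0, 0, -0.29]}
    - {"offset": [-0.003, 0.136, -0.45], "grip": 0.1, "angular": [0, 0, -0.29]}
    - {"offset": [-0.003, 0.136, -0.52], "grip": 0.1, "angular": [0, 0, -0.29]}
    - {"offset": [-0.003, 0.136, -0.54], "grip": 0.1, "angular": [0, 0, -0.29]}
    - {"offset": [-0.003, 0.136, -0.54], "grip": 0.1, "angular": [0, 0, -0.29]}

```text
time_s: 21.25
ee_pos: [0.5251, 0.1122, 0.1269]
ee_rot: [[0.185, 0.983, 0.0], [0.983, -0.185, -0.0], [-0.0, 0.0, -1.0]]
wrist_force: [-0.1, 0.6, -0.8]
gripper_width: 0.552
grip_force: 0.0
```

>>> carry_out:
  targets:
    - {"offset": [0, 0, 0], "grip": -1, "angular": [0, 0, 0]}
    - {"offset": [0, 0, 0], "grip": -1, "angular": [0, 0, 0]}
    - {"offset": [0, 0, 0], "grip": -1, "angular": [0, 0, 0]}
    - {"offset": [0, 0, 0], "grip": -1, "angular": [0, 0, 0]}
    - {"offset": [0, 0, 0], "grip": -1, "angular": [0, 0, 0]}
    - {"offset": [0, 0, 0], "grip": -1, "angular": [0, 0, 0]}
    - {"offset": [0, 0, 0], "grip": -1, "angular": [0, 0, 0]}

```text
time_s: 22.12
ee_pos: [0.524, 0.1135, 0.1265]
ee_rot: [[0.184, 0.983, -0.001], [0.983, -0.184, 0.0], [0.0, -0.002, -1.0]]
wrist_force: [-3.3, 1.2, 2.9]
gripper_width: 0.117
grip_force: 30.0
```

Bar gripped at about 11 mm. Lifting along the arc to about 30°.

>>> carry_out:
  targets:
    - {"offset": [0.009, -0.002, 0.024], "grip": -1, "angular": [0, 0, 0]}
    - {"offset": [0.02, -0.004, 0.048], "grip": -1, "angular": [0, 0, 0]}
    - {"offset": [0.031, -0.006, 0.071], "grip": -1, "angular": [0, 0, 0]}
    - {"offset": [0.043, -0.008, 0.094], "grip": -1, "angular": [0, 0, 0]}
    - {"offset": [0.057, -0.01, 0.116], "grip": -1, "angular": [0, 0, 0]}
    - {"offset": [0.071, -0.013, 0.138], "grip": -1, "angular": [0, 0, 0]}
    - {"offset": [0.086, -0.016, 0.159], "grip": -1, "angular": [0, 0, 0]}
    - {"offset": [0.102, -0.019, 0.179], "grip": -1, "angular": [0, 0, 0]}
    - {"offset": [0.119, -0.022, 0.199], "grip": -1, "angular": [0, 0, 0]}
    - {"offset": [0.136, -0.026, 0.218], "grip": -1, "angular": [0, 0, 0]}
    - {"offset": [0.155, -0.029, 0.236], "grip": -1, "angular": [0, 0, 0]}
    - {"offset": [0.174, -0.033, 0.253], "grip": -1, "angular": [0, 0, 0]}
    - {"offset": [0.174, -0.033, 0.253], "grip": -1, "angular": [0, 0, 0]}
    - {"offset": [0.174, -0.033, 0.253], "grip": -1, "angular": [0, 0, 0]}

```text
time_s: 23.88
ee_pos: [0.5647, 0.1057, 0.1901]
ee_rot: [[0.184, 0.983, -0.008], [0.983, -0.184, 0.002], [0.001, -0.009, -1.0]]
wrist_force: [-9.2, 1.5, 2.4]
gripper_width: 0.116
grip_force: 30.0
```

```bash
cat > chk.py <<'E'
from h import *
def ang(n,name):
    s=snap(n,name);P=cloud(s)
    yaw=np.radians(-10.8);R=np.array([[np.cos(yaw),-np.sin(yaw)],[np.sin(yaw),np.cos(yaw)]])
    o=np.array([.5245,.1115])-R@np.array([-.055,.085])
    L=np.c_[(P[...,:2].reshape(-1,2)-o)@R,P[...,2].ravel()]
    def fit(ylo,yhi,tag):
        m=(L[:,1]>ylo)&(L[:,1]<yhi)&(L[:,2]>.1)&(L[:,2]<.185)&(L[:,0]>-.055)&(L[:,0]<.075);q=L[m]
        if len(q)<20: print(tag,len(q));return
        vx,vz,x0,z0=cv2.fitLine(q[:,[0,2]].astype(np.float32),cv2.DIST_HUBER,0,.001,.001).ravel()
        r=np.abs((q[:,0]-x0)*vz-(q[:,2]-z0)*vx)
        print(n,tag,len(q),'deg',np.degrees(np.arctan(-vz/vx)),'res',np.median(r),'x',q[:,0].min(),q[:,0].max())
    fit(.18,.2,'index');fit(.005,.03,'coverR');fit(.145,.168,'coverL')
    return s
if __name__=='__main__':
    import sys
    ang('top','t'+sys.argv[1]);ang('scene','s'+sys.argv[1])
    st=robot.state();print(st['ee_pos'],st['wrist_force'],st['gripper_width'],st['time_s'])
E
python3 chk.py 6; python3 -c "
import cv2,numpy as np;i=cv2.imread('pics/s6.png')[110:250,195:345];j=cv2.imread('pics/t6.png')[140:230,160:300];cv2.imwrite('pics/c6.png',np.hstack([cv2.resize(i,(386,360),interpolation=cv2.INTER_CUBIC),cv2.resize(j,(400,360))]))"
```

```text
index 0
top coverR 298 deg 27.894909 res 0.0014530853213863357 x -0.05454668490045192 0.0735143930489657
coverL 0
scene index 164 deg 30.347143 res 0.0018968710833420078 x -0.053961897580607 0.07464677008582504
scene coverR 376 deg 28.405815 res 0.001130284398269345 x -0.049704795682344455 0.07313708051079627
scene coverL 288 deg 28.619215 res 0.0010795760051407598 x -0.04982656161192036 0.07423460623179369
[0.5646646  0.10566263 0.19009438] [-10.09542638   3.06125065   1.82144094] 0.11952011148180611 23.975
```

View pics/c6.png

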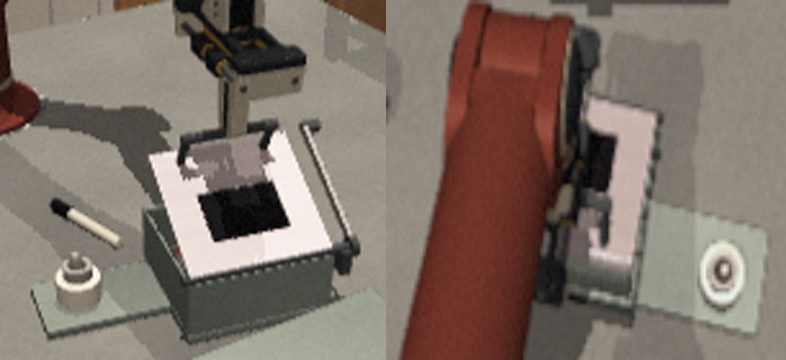

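The cover is at about 28.4° against 30.3° for the index arm. Trimming up by 4 mm.

>>> carry_out:
  targets:
    - {"offset": [0, 0, 0.008], "grip": -1, "angular": [0, 0, 0]}
    - {"offset": [0.002, 0, 0.016], "grip": -1, "angular": [0, 0, 0]}
    - {"offset": [0.002, 0, 0.016], "grip": -1, "angular": [0, 0, 0]}
    - {"offset": [0.002, 0, 0.016], "grip": -1, "angular": [0, 0, 0]}
    - {"offset": [0.002, 0, 0.016], "grip": -1, "angular": [0, 0, 0]}
    - {"offset": [0.002, 0, 0.016], "grip": -1, "angular": [0, 0, 0]}
    - {"offset": [0.002, 0, 0.016], "grip": -1, "angular": [0, 0, 0]}
    - {"offset": [0.002, 0, 0.016], "grip": -1, "angular": [0, 0, 0]}

```text
time_s: 24.98
ee_pos: [0.5685, 0.1049, 0.1937]
ee_rot: [[0.184, 0.983, -0.001], [0.983, -0.184, -0.0], [-0.0, -0.001, -1.0]]
wrist_force: [-3.8, 0.9, -4.2]
gripper_width: 0.119
grip_force: 30.0
```

```bash
python3 chk.py 7
```

```text
index 0
top coverR 293 deg 29.675018 res 0.0013225591827136784 x -0.051708691403517575 0.07282503756069664
coverL 0
scene index 160 deg 30.03386 res 0.0021665944032180327 x -0.052566196805963264 0.0731659255260647
scene coverR 388 deg 30.685617 res 0.0011775174983386398 x -0.04956449137172528 0.07143764739557126
scene coverL 284 deg 30.515255 res 0.0010159243123936167 x -0.04499202155703593 0.07294828148245976
[0.56851278 0.10494693 0.1937241 ] [-3.84589055  1.10472813 -4.09219559] 0.115878097810822 25.075
```

The cover reads 30.6° against 30.0–30.3° for the index arm, the bar is firmly held, and the forces are low. Handing in.

```bash
python3 -c "
from rig import robot
print(robot.sign_off())"
```

```text
the job is handed in; nothing more can be done
None
```

I threaded the roller and then the collar fully home on the pin and released them. The cover is held by its bar at about 30.6°, within 1° of the index arm's 30.2°, and the job is handed in at about 25 s.

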